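# Check the mushroom mill's grind ring against its stop and set it to the mark

## Robot

A 6-joint arm with a two-finger parallel gripper is mounted at the origin on the work surface. World frame = base frame: x ahead of the robot, y to its left, z up, the work surface at z = 0. Lengths are in m, angles in rad, forces in N, time in s.
With the tool pointing down it reaches from about 0.3 to 0.95 m from the base axis. Payload 3.1 kg.
Tool frame: the origin (TCP) lies at the very end of the fingers, on their centre line; the grasp point (between the pads) lies 19 mm behind it (manip.grip_depth is the distance from the TCP to the grasp point, in m); z points along the fingers, y is the line along which they close (so a half turn about z gives the same grasp; the last joint's range is limited). The gripper opens to 85 mm and grips with 20 to 120 N. Pads are 22 mm wide; open, the fingers measure 114 mm over their backs; the gripper's body (76 mm by 85 mm) begins 54 mm behind the grasp point. The pads swing forward as they close: fully open they stand 13 mm farther back than shut.
Start: joints at [-1.268, 0.308, 1.634, -0, 1.2, -0.07], TCP at [0.228, -0.582, 0.231] pointing down, gripper open.
Joint ranges: [-3.06, 3.06], [-0.79, 1.96], [0.05, 2.63], [-1.19, 4.34], [0.05, 2.64], [-2.94, 2.94]. Speed limits (rad/s): [2.79, 2.79, 3.14, 3.14, 3.14, 3.14].

## Interface

Orientations are given as a rotation vector (axis times angle).
In Python, from bench import sensors, eyes, manip, models gives the robot as it stands.
- The arm moves only by the tool send_rows, never from a script. Its argument "motion" is a list of rows, each an object with "translation": the shift along the tool's x, y, z in cm, a list of three; "twist": the turn about the tool's z in rad. A call has 1 to 12 rows; each row shifts and turns the commanded pose from where the row before left it, along the tool's axes as they then stand; what a row does not reach is not made up. A row lasts 1/10 s, in which the tool goes at most 50 mm and 8.59 degrees, less where a joint would pass 70% of its speed; a pose out of reach is approached as far as the arm can. A call with a gripper value outside its range is refused whole. "hand" is the gripper's target within -1 to 1 (fully open at 1, half-way at 0, shut at -1), set as the call begins (left out, the last holds). The fingers move at their own pace and stop on an object; "force" is the grip in N (left out, the last holds). Time passes only in rows, so rows that do not move let the fingers close. It gives the time, the measured TCP pose, the force, the opening and the grip force at its end, in the units of the state.
- sensors.sense(): the state, without advancing time (a new reading comes with each control period).
- eyes.camera(name): name is "side" or "top" or "wrist"; returns a dict with "pixels" (400x640x3 uint8, red, green, blue), "vfov" (degrees; the focal length in pixels is half the picture's height over the tangent of half this angle, whatever the lens; pixels are square), "cx", "cy" (the principal point, pixels), "origin" and "orientation" of the camera in the world; the wrist camera has in their place "T_tool_cam" (4x4, takes a point from camera to tool coordinates, whose origin is the TCP and whose axes are the flange's). Camera axes: x right, y up, looking along -z (the intrinsics and any distortion apply to the point x, -y, -z); pixel columns grow to the right and rows downward; lengths in m; the calibration is good to about 2 mm. A picture is of the moment at which its call begins: read the wrist's pose just before it. There is no depth.
- manip.sign_off(): hands the job in; it is judged then, once.
Trained networks look in a picture, given as the dict that the camera call returned (one of the last four; its "shot" number tells which), for a name from the list of things; names that differ only in an ending like _2 or _b are one class to them, and where a whole thing is asked for, a point or a joint stands for the part that bears it (a point fixed in the world has none). Each returns a list of dicts, best first, with "confidence" (0 to 1); they miss things now and then, are a little off and sometimes report something else, mostly with a low value. They report only what shows in the picture. A call takes as long as a camera call. They do not tell look-alikes from the thing itself.
- models.cut_out(label, picture): "pixels" (400x640 bool, what is visible of it) and "bbox" ([left, top, right, bottom] in pixels, round what is visible of it).
The state is a dict: "t": time; "joints": joint angles; "joint_vel": joint speeds; "effort": joint torques, N m; "position": TCP position; "tool_rot": TCP orientation; "ft_force": force on the tool from outside, world axes, zero at the start; "ft_torque": the same for the moment, N m; "gripper_width": finger opening in m; "gripper_force": force on a finger pad.
Only numpy, scipy, OpenCV 4.12 (cv2) and the standard library are available. Lean on these libraries where they do the work, as an engineer would, in place of code of your own. Each camera call takes 0.05 s, during which the arm holds its last target. There are 200 camera calls.

## Task

The mill for dried mushrooms has been cleaned: turn its slim grind ring clockwise (seen from above) until you feel it come up firmly against its stop, without forcing it, then turn it back until its lug stands on the mark, and let go. Touch only the ring, not the fixed collars just above and below it, and leave the other things on the counter as they are.

Things in the scene. Friction and masses are not known exactly. Their poses are not given: they have to be found in the camera images.
- mill: The counter-top mill, black, fixed to the counter, its hopper off. Origin on the counter under its upright axis, z up; its own -x points along the chute (a black box reaching 120 mm from the axis, up to 95 mm high). Housing 116 mm, foot 132 mm across. Above it on the axis, from below: fixed low collar, slim grind ring, fixed top collar. Highest point 160 mm over the counter.
- grind_ring: The slim black ribbed ring to be turned, about the mill's upright axis: 60 mm across, 10 mm thick. Origin on the axis at its underside, 128 mm above the counter; z up. It does not rise or sink; turning it takes about 0.12 N m. Clockwise from above brings it to its stop; from the stop it is free 135 degrees anticlockwise. At the start it is 17 to 46 degrees anticlockwise of the stop.
- lug (a point): Point on the ring's lug, 36 mm from the axis, 133 mm above the counter. The lug is a small fin, 5 mm wide, 8 mm high, standing out from the ring's rim to 38 mm from the axis. It starts clockwise of the mark. At the stop, which shifts with wear and is not measured, it is 57 to 86 degrees clockwise of the mark.
- mark (a point): Point over the mark, 36 mm from the axis, 133 mm above the counter, where lug is when the lug is on the mark. The mark is a black line on the low collar's upper face with a small tab at its rim, on the side away from the chute (the mill's +x); a little ridge on the top collar points the same way.
- low_collar: Fixed aluminium collar under the ring: 88 mm across, upper face 122 mm above the counter, so 6 mm below the ring's underside (between them only a neck 46 mm across). Origin on the axis at its underside, 112 mm above the counter. Not to be touched.
- top_collar: Fixed aluminium collar above the ring: 53 mm across, from 140 to 158 mm above the counter, so 2 mm over the ring and 3.5 mm inside the ring's rim (its pointer ridge ends at 160 mm). Origin on the axis at its underside. Not to be touched.
- stop_sleeve (a joint): The springy stop inside the mill, out of sight (rad). 0 with no load; clockwise torque on the ring turns it by 0.1 rad per N m: about 0.012 while the ring merely turns clockwise, 0.03 at 0.3 N m (stop clearly felt), 0.07 at 0.7 N m (forced, damaged). It springs back when the ring is eased.
- cup: Bystander: small steel cup, 58 mm across, 45 mm high, under the chute; origin at its underside.
- brush: Bystander: brush 170 mm long lying on the counter beside the mill; origin at its underside, x along it.
- hopper: Bystander: the mill's clear hopper, standing beside it, 104 mm across, 85 mm high; origin at its underside.
- hopper_lid: Bystander: the hopper's black lid, 100 mm across, 24 mm high with its knob, on the counter beyond the mill; origin at its underside.
- jar: Bystander: amber glass jar, 84 mm across, 130 mm high; origin at its underside.
- weight: Bystander: brass scale weight, 52 mm across, 66 mm high; origin at its underside.
- champignon: Bystander: one loose brown mushroom, 60 mm across, 49 mm high; origin at its underside.
There are look-alikes about, which are no part of the job. Leave any red look-alike of the mill alone.

How it is judged:
On the way, in this order (a step that is already met when the one before it is completed fails the run):
1. the ring has been turned clockwise until it presses on its stop with at least 0.3 N m (stop_sleeve above 0.03) (value of joint stop_sleeve above 0.03 rad), for 0.15 s.
2. the lug has been turned back onto the mark, within 4 mm (horizontal distance between lug and mark below 0.004 m), for 0.2 s.
At the end, for the whole second after the job is handed in: The lug stands on the mark, within 4 mm, after the ring has been pressed on its stop; the ring is at rest and let go (horizontal distance between lug and mark below 0.004 m and angular speed of grind_ring below 0.05 rad/s); the robot touches nothing.
It fails at once if the ring is forced against its stop with more than 0.7 N m (stop_sleeve above 0.07) (value of joint stop_sleeve above 0.07 rad).
It fails at once if the robot touches the low collar or the top collar with more than 1 N (contact force between any of the fingers, the arm and low_collar above 1 N or contact force between any of the fingers, the arm and top_collar above 1 N).
It fails at once if a bystander is moved by more than 15 mm (distance of any of cup, brush, hopper, hopper_lid, jar, weight, champignon from where it was at the start of the episode above 0.015 m).
It also fails if it takes over 45 s, if anything falls off the work surface, if the arm or the gripper's body presses on something with over 40 N, if the wrist force passes 120 N, or if a joint passes its speed limit or range.

## Working session

There is one attempt and no reset: what is moved stays moved. The work goes in short steps, Python scripts to look and compute and a tool call to move; the robot and the scene stay as the last step left them, time stands still between calls to the robot, and variables do not carry over. Pictures are saved under pics/ and viewed, at most 10 in all, crops included, and the job is handed in when it is done.

Besides the shell and the picture viewer there is one more tool, called by a JSON object that holds its "api" and its "payload", one argument or row to a line. send_rows: Moves the arm, as the interface text tells. Its arguments: {"type":"object","properties":{"motion":{"type":"array"},"hand":{"type":"number"},"force":{"type":"number"}},"required":["motion"]}

```bash
mkdir -p pics; cat > h.py <<'E'
import numpy as np, cv2
from scipy.spatial.transform import Rotation as R
from bench import sensors, eyes, manip, models
def campose(p, s=None):
    if "T_tool_cam" in p:
        T=np.eye(4); T[:3,:3]=R.from_rotvec(s["tool_rot"]).as_matrix(); T[:3,3]=s["position"]
        return T@np.array(p["T_tool_cam"])
    T=np.eye(4); o=np.array(p["orientation"]); T[:3,:3]=R.from_rotvec(o).as_matrix() if o.shape==(3,) else o
    T[:3,3]=p["origin"]; return T
def ray(p,u,v,s=None):
    f=200/np.tan(np.radians(p["vfov"])/2); T=campose(p,s)
    d=T[:3,:3]@np.array([(u-p["cx"])/f,-(v-p["cy"])/f,-1]); return T[:3,3],d
def atz(p,u,v,z,s=None):
    o,d=ray(p,u,v,s); return o+d*(z-o[2])/d[2]
def proj(p,X,s=None):
    f=200/np.tan(np.radians(p["vfov"])/2); T=campose(p,s); c=T[:3,:3].T@(np.array(X)-T[:3,3])
    return np.array([p["cx"]+f*c[0]/-c[2], p["cy"]+f*c[1]/c[2]])
def save(n,im): cv2.imwrite("pics/"+n+".png",np.ascontiguousarray(im[:,:,::-1]))
E
python3 - <<'E'
from h import *
s=sensors.sense(); print({k:np.round(v,3) for k,v in s.items()}, manip.grip_depth)
ims=[]
for n in ["top","side"]:
    p=eyes.camera(n); print({k:v for k,v in p.items() if k!="pixels"})
    save(n,p["pixels"])
    for l in ["mill","grind_ring","low_collar","top_collar"]:
        for d in models.cut_out(l,p)[:3]:
            b=d["bbox"]; print(n,l,round(d["confidence"],2),b)
E
```

```text
{'t': np.float64(0.0), 'joints': array([-1.268,  0.309,  1.635,  0.   ,  1.2  , -0.07 ]), 'joint_vel': array([-0.   ,  0.   ,  0.001, -0.001, -0.   , -0.001]), 'effort': array([ 1.0000e-03, -4.1525e+01, -2.7666e+01, -0.0000e+00,  1.0000e-02,
       -0.0000e+00]), 'position': array([ 0.227, -0.581,  0.23 ]), 'tool_rot': array([-3.085, -0.582,  0.   ]), 'ft_force': array([ 0.267,  0.252, -0.386]), 'ft_torque': array([-0.02 ,  0.021,  0.022]), 'gripper_force': np.float64(0.0), 'gripper_width': np.float64(0.085)} 0.0187
{'vfov': 44.56836482526532, 'cx': 317.5714163571996, 'cy': 204.70177196482354, 'origin': array([0.38348126, 0.02058177, 1.44519138]), 'orientation': array([ 0.08522304, -0.09610413, -1.54908388]), 'shot': 1}
top mill 0.71 [193.0, 265.6, 243.0, 331.1]
top mill 0.66 [247.8, 198.1, 294.2, 262.3]
top mill 0.65 [342.2, 242.3, 388.9, 311.4]
top grind_ring 0.59 [357.8, 251.1, 374.6, 276.0]
top grind_ring 0.53 [204.1, 278.3, 219.4, 302.7]
top low_collar 0.93 [252.9, 202.1, 284.8, 234.7]
top low_collar 0.7 [194.3, 273.3, 229.5, 307.3]
top low_collar 0.66 [156.9, 113.0, 191.8, 144.
[... 242 characters left out ...]
ray([-0.50517124,  1.0285728 ,  1.04095725]), 'orientation': array([ 0.47248074, -1.16574009, -2.08522527]), 'shot': 2}
side mill 0.93 [169.2, 206.3, 224.9, 262.1]
side mill 0.88 [285.7, 251.3, 344.2, 316.7]
side mill 0.79 [281.3, 206.8, 331.7, 262.5]
side grind_ring 0.65 [280.3, 204.6, 331.0, 261.2]
side grind_ring 0.62 [296.4, 263.0, 316.5, 271.5]
side grind_ring 0.5 [293.1, 215.5, 307.7, 227.1]
side low_collar 0.76 [287.2, 215.2, 312.1, 230.7]
side low_collar 0.64 [171.9, 212.0, 197.0, 232.1]
side low_collar 0.63 [293.6, 261.5, 321.3, 279.3]
side top_collar 0.65 [295.1, 212.3, 308.7, 221.8]
side top_collar 0.63 [297.5, 259.2, 313.9, 267.1]
side top_collar 0.61 [292.6, 215.8, 308.8, 224.2]
```

View pics/top.png

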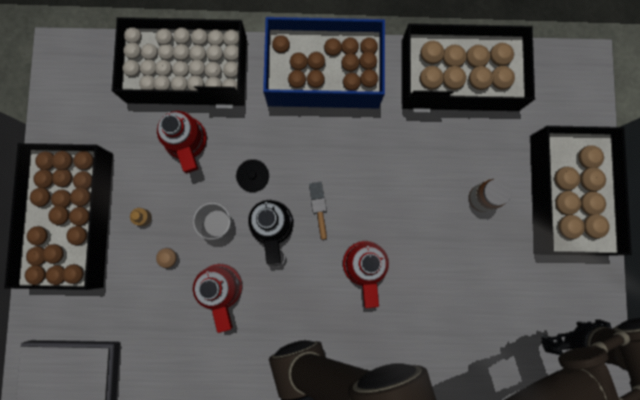

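```bash
python3 - <<'E'
import cv2,numpy as np
a=cv2.imread("pics/top.png")
b=[cv2.resize(a[y-40:y+40,x-40:x+40],None,fx=4.9,fy=4.9,interpolation=cv2.INTER_CUBIC)[:,:] for x,y in [(218,298),(271,230),(365,276),(174,128)]]
b=[cv2.resize(i,(300,300)) for i in b]
cv2.imwrite("pics/crops.png",np.vstack([np.hstack(b[:2]),np.hstack(b[2:])]))
E
```

```text
(no output)
```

View pics/crops.png

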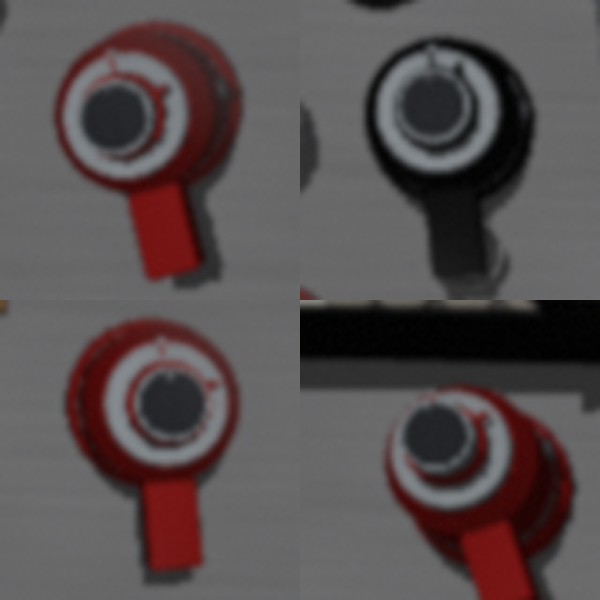

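The mill is the black one at top-image (270,220), chute pointing down in the picture. The red ones at (218,295), (366,268) and (180,132) are look-alikes, and the crop confirms that only this one is black. Its mark is at about (266,203) and its lug at (273,209), roughly 35° clockwise of the mark.

```bash
python3 - <<'E'
from h import *
p=eyes.camera("top")
c=atz(p,268.9,218.4,.122); 
print("axis",c)
for n,u,v,z in [("mark",266.2,203.3,.122),("lug",273.1,208.7,.133)]:
    q=atz(p,u,v,z)-c; print(n,q,np.degrees(np.arctan2(q[1],q[0])),np.hypot(*q[:2]))
s=sensors.sense(); M=R.from_rotvec(s["tool_rot"]).as_matrix(); print(np.round(M,3))
w=eyes.camera("wrist"); print(np.round(w["T_tool_cam"],4),w["vfov"],w["cx"],w["cy"])
save("wrist0",w["pixels"])
d=np.array([c[0],c[1],.26])-s["position"]; print("tool shift cm",M.T@d*100)
for n,u,v in [("redR",366,262),("brush",320,210)]: print(n,atz(p,u,v,.1))
E
```

```text
axis [0.49725898 0.14444052 0.122     ]
mark [0.04117292 0.0086343  0.        ] 11.843764007932982 0.04206852454790888
lug [ 0.02557392 -0.01155686  0.011     ] -24.31822371463826 0.028063970487781677
[[ 0.931  0.364 -0.   ]
 [ 0.364 -0.931  0.   ]
 [-0.    -0.    -1.   ]]
[[ 1.000e-04  9.537e-01  3.007e-01  7.710e-02]
 [ 1.000e+00 -1.000e-04  1.000e-04  6.000e-04]
 [ 1.000e-04  3.007e-01 -9.537e-01 -1.427e-01]
 [ 0.000e+00  0.000e+00  0.000e+00  1.000e+00]] 62.36677254948354 317.5399895411995 197.32469422538335
tool shift cm [ 51.57877195 -57.83688758  -2.87526552]
redR [ 0.38466506 -0.12297502  0.1       ]
brush [0.52534201 0.00573002 0.1       ]
```

View pics/wrist0.png

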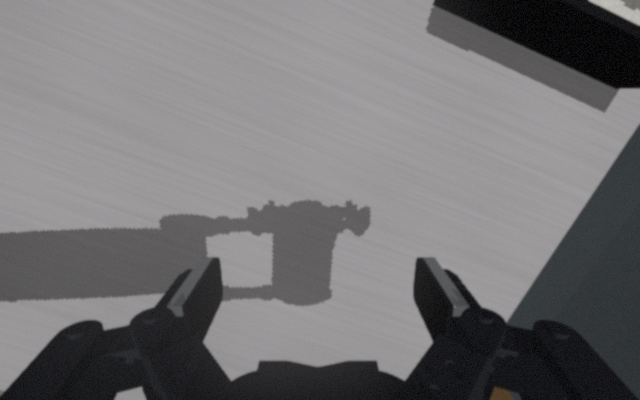

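The fingertips when open are at about (219,258) and (417,258), 13–15 mm behind the TCP, so the TCP is the shut-finger tip. Now I move above the black mill.

{"api": "send_rows", "payload": {
  "motion": [
    {"translation": [1.5,-1.7,-1.0],"twist": 0},
    {"translation": [2.9,-3.2,-1.0],"twist": 0},
    {"translation": [2.9,-3.2,-1.0],"twist": 0},
    {"translation": [2.9,-3.2,0],"twist": 0},
    {"translation": [2.9,-3.2,0],"twist": 0},
    {"translation": [2.9,-3.2,0],"twist": 0},
    {"translation": [2.9,-3.2,0],"twist": 0},
    {"translation": [2.9,-3.2,0],"twist": 0},
    {"translation": [2.9,-3.2,0],"twist": 0},
    {"translation": [2.9,-3.2,0],"twist": 0}
  ],
  "hand": 1,
  "force": 25
}}

```text
t: 1.6
position: [0.374, -0.196, 0.2617]
tool_rot: [3.086, 0.581, 0.002]
ft_force: [0.8, -0.9, -0.2]
gripper_width: 0.0853
gripper_force: 0.0
```

{"api": "send_rows", "payload": {
  "motion": [
    {"translation": [2.9,-3.2,0],"twist": 0},
    {"translation": [2.9,-3.2,0],"twist": 0},
    {"translation": [2.9,-3.2,0],"twist": 0},
    {"translation": [2.9,-3.2,0],"twist": 0},
    {"translation": [2.9,-3.2,0],"twist": 0},
    {"translation": [2.9,-3.2,0],"twist": 0},
    {"translation": [2.9,-3.2,0],"twist": 0},
    {"translation": [2.7,-3.0,0],"twist": 0},
    {"translation": [1.0,-1.2,0],"twist": 0},
    {"translation": [0,0,0],"twist": 0.1},
    {"translation": [0,0,0],"twist": 0.1},
    {"translation": [0,0,0],"twist": 0}
  ]
}}

```text
t: 2.8
position: [0.5, 0.1372, 0.2612]
tool_rot: [3.129, 0.272, -0.001]
ft_force: [-0.2, -0.3, -0.3]
gripper_width: 0.0855
gripper_force: 0.0
```

```bash
python3 - <<'E'
from h import *
s=sensors.sense(); w=eyes.camera("wrist"); save("wrist1",w["pixels"]); np.save("s1.npy",s,allow_pickle=True)
M=R.from_rotvec(s["tool_rot"]).as_matrix(); print(s["t"],s["position"],np.round(s["joints"],2),np.degrees(np.arctan2(M[1,0],M[0,0])),M[2,2])
for l in ["low_collar","grind_ring","top_collar"]:
    for d in models.cut_out(l,w)[:2]: print(l,d["confidence"],d["bbox"])
E
```

```text
2.8 [0.49996821 0.13724438 0.2611838 ] [ 0.18  0.07  1.85 -0.    1.22  1.58] 9.918389638767888 -0.9999997101229107
low_collar 0.93 [255.6, 131.6, 354.2, 227.2]
low_collar 0.83 [94.2, 287.8, 155.5, 326.4]
grind_ring 0.81 [104.8, 315.4, 137.1, 330.8]
grind_ring 0.62 [550.5, 315.9, 602.5, 341.0]
top_collar 0.86 [268.6, 159.0, 339.1, 226.3]
top_collar 0.67 [570.1, 325.3, 610.7, 349.9]
```

View pics/wrist1.png

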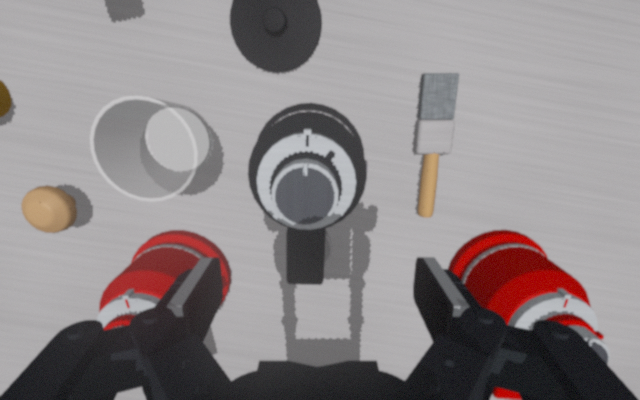

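The black mill is centred in view, with its top at (305,180). The mark line is at (307,137) and the lug at about (330,156). The cup, mushroom, lid and brush are all clear.

```bash
cat > m.py <<'E'
from h import *
from scipy.optimize import least_squares
t=np.linspace(0,2*np.pi,361)
def circ(c,r,z): return np.c_[c[0]+r*np.cos(t),c[1]+r*np.sin(t),0*t+z]
def fit(w,s,bb):
    def f(c):
        P=np.array([proj(w,X,s) for X in circ(c,.044,.122)[::6]]); return [P[:,0].min()-bb[0],P[:,0].max()-bb[2],P[:,1].min()-bb[1]]
    return least_squares(f,[.498,.142])
def polar(w,s,c,z,r0,r1,n=40):
    th=np.radians(np.arange(-180,180,.5)); r=np.linspace(r0,r1,n)
    P=np.array([[proj(w,[c[0]+a*np.cos(b),c[1]+a*np.sin(b),z],s) for b in th] for a in r],np.float32)
    g=cv2.cvtColor(w["pixels"],cv2.COLOR_RGB2GRAY)
    return np.degrees(th),cv2.remap(g,P[...,0],P[...,1],cv2.INTER_CUBIC)
E
python3 - <<'E'
from m import *
s=sensors.sense(); w=eyes.camera("wrist")
d=models.cut_out("low_collar",w)[0]; q=fit(w,s,d["bbox"]); c=q.x; print(c,q.fun,d["bbox"])
np.save("c.npy",c)
th,a=polar(w,s,c,.133,.0345,.0375); l=a.mean(0)
th,b=polar(w,s,c,.122,.041,.0435); m=b.mean(0)
ok=(th>-75)&(th<60)
for n,p in [("lug",l),("mark",m)]:
    print(n,[(int(x),int(y)) for x,y in zip(th[ok][::6],p[ok][::6])])
im=w["pixels"].copy(); im=cv2.resize(im[110:250,235:375],(560,560),interpolation=cv2.INTER_CUBIC)
for r,z,col in [(.044,.122,(255,0,0)),(.030,.138,(0,255,0)),(.0265,.158,(0,128,255))]:
    P=np.array([proj(w,X,s) for X in circ(c,r,z)]); P=((P-[235,110]+.5)*4-.5).astype(np.int32); cv2.polylines(im,[P],True,col,1)
save("crop1",im)
E
```

```text
[0.32132697 0.30304822] [-12.62014388  12.79231755   1.11705988] [94.6, 285.6, 156.9, 326.9]
lug [(-74, 43), (-71, 41), (-68, 43), (-65, 42), (-62, 48), (-59, 55), (-56, 54), (-53, 49), (-50, 43), (-47, 45), (-44, 47), (-41, 45), (-38, 81), (-35, 156), (-32, 180), (-29, 183), (-26, 182), (-23, 182), (-20, 182), (-17, 180), (-14, 169), (-11, 123), (-8, 135), (-5, 176), (-2, 180), (0, 176), (3, 170), (6, 160), (9, 144), (12, 124), (15, 107), (18, 90), (21, 84), (24, 80), (27, 79), (30, 99), (33, 144), (36, 169), (39, 172), (42, 172), (45, 172), (48, 170), (51, 170), (54, 169), (57, 170)]
mark [(-74, 43), (-71, 43), (-68, 44), (-65, 43), (-62, 43), (-59, 44), (-56, 41), (-53, 41), (-50, 44), (-47, 46), (-44, 92), (-41, 117), (-38, 117), (-35, 114), (-32, 109), (-29, 112), (-26, 115), (-23, 113), (-20, 110), (-17, 105), (-14, 97), (-11, 89), (-8, 104), (-5, 111), (-2, 105), (0, 85), (3, 80), (6, 82), (9, 82), (12, 83), (15, 81), (18, 81), (21, 78), (24, 81), (27, 91), (30, 119), (33, 151), (36, 170), (39, 172), (42, 172), (45, 171), (48, 171), (51, 170), (54, 171), (57, 173)]
```

View pics/crop1.png

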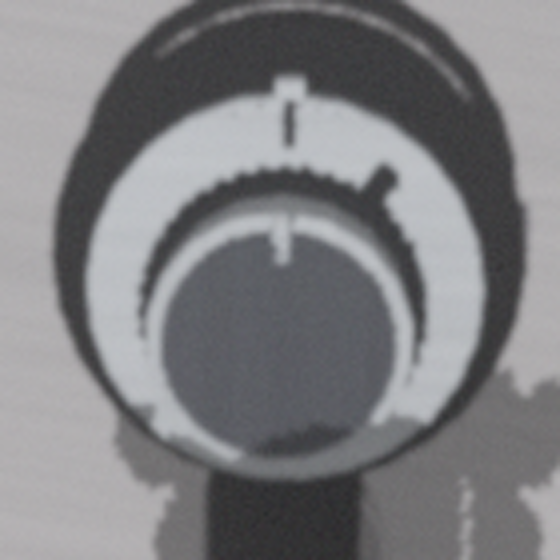

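The crop shows the mark line and tab at crop (290,115), the lug at (382,180), and the collar's bright rim running from x≈88 to x≈484. I refine the axis from that rim edge.

```bash
cat >> m.py <<'E'
def refine(w,s,c,rel=None,lo=-100,hi=100):
    M=R.from_rotvec(s["tool_rot"]).as_matrix(); y=np.degrees(np.arctan2(M[1,0],M[0,0])); c=np.array(c)
    for k in range(4):
        th,a=polar(w,s,c,.122,.036,.052,81); r=np.linspace(.036,.052,81)
        d=(th-y+180)%360-180; pts=[]
        g=np.diff(cv2.GaussianBlur(a.astype(np.float32),(1,7),0),axis=0)
        for j in np.where((d>lo)&(d<hi))[0]:
            i=g[:,j].argmin()
            if g[i,j]<-6: pts.append([th[j],r[i]])
        pts=np.array(pts); T=np.radians(pts[:,0])
        q=least_squares(lambda v:pts[:,1]-v[2]-v[0]*np.cos(T)-v[1]*np.sin(T),[0,0,.044],loss="soft_l1",f_scale=.0005)
        c=c+q.x[:2]
    return c,q.x[2],len(pts),np.median(abs(q.fun))
def dark(th,p,lo,hi):
    k=(th>lo)&(th<hi); q=p[k].astype(float); wt=np.clip(np.percentile(q,70)-20-q,0,None); return (wt*th[k]).sum()/wt.sum()
E
python3 - <<'E'
from m import *
s=sensors.sense(); w=eyes.camera("wrist")
c,r,n,e=refine(w,s,fit(w,s,[256.8,133.3,355.6,0]).x); print("axis",c,"r",r,n,e); np.save("c.npy",c)
th,a=polar(w,s,c,.133,.0335,.0375); l=a.mean(0)
th,b=polar(w,s,c,.122,.036,.0425); m=b.mean(0)
print("lug",dark(th,l,-60,-8),"mark",dark(th,m,-5,25))
M=R.from_rotvec(s["tool_rot"]).as_matrix()
print("tool shift cm",M.T@(np.r_[c,.124]-s["position"])*100)
# chute / mark tab check + prediction of pixels
print("lug px",[proj(w,[c[0]+.036*np.cos(np.radians(x)),c[1]+.036*np.sin(np.radians(x)),.133],s).round(1) for x in (dark(th,l,-60,-8),)])
E
```

```text
axis [0.49975917 0.14693223] r 0.0438292517591729 397 0.00017291088593910422
lug -27.377339346912493 mark 7.97304554724677
tool shift cm [ 0.12112045 -0.96257495 13.73788002]
lug px [array([331.6, 153.2])]
```

{"api": "send_rows", "payload": {
  "motion": [
    {"translation": [0.12,-0.96,1.0],"twist": 0},
    {"translation": [0,0,2.5],"twist": 0},
    {"translation": [0,0,3.0],"twist": 0},
    {"translation": [0,0,3.0],"twist": 0},
    {"translation": [0,0,2.0],"twist": 0},
    {"translation": [0,0,1.0],"twist": 0},
    {"translation": [0,0,0],"twist": 0},
    {"translation": [0,0,0],"twist": 0}
  ]
}}

```text
t: 3.95
position: [0.5003, 0.1477, 0.1368]
tool_rot: [-3.13, -0.271, -0.002]
ft_force: [0.0, -1.3, -0.6]
gripper_width: 0.0856
gripper_force: 0.0
```

```bash
python3 - <<'E'
from m import *
s=sensors.sense(); w=eyes.camera("wrist"); c0=np.load("c.npy")
save("wrist2",w["pixels"])
M=R.from_rotvec(s["tool_rot"]).as_matrix()
print(s["t"],s["position"],s["ft_force"],s["ft_torque"])
c,r,n,e=refine(w,s,c0,lo=-70,hi=70); print("axis",c,r,n,e)
print("tool shift to c0, c",M.T@(np.r_[c0,.124]-s["position"])*100,M.T@(np.r_[c,.124]-s["position"])*100)
th,a=polar(w,s,c,.133,.0335,.0375); th,b=polar(w,s,c,.122,.036,.0425)
print("lug",dark(th,a.mean(0),-55,-8),"mark",dark(th,b.mean(0),-5,25))
E
```

```text
3.95 [0.50030843 0.14765565 0.13676951] [ 0.01318733 -1.34831156 -0.56357546] [0.00152987 0.00966202 0.01550471]
axis [0.49931859 0.14684634] 0.04374430864752711 280 0.0001698243058224313
tool shift to c0, c [-0.06781565  0.06200984  1.27687536] [-0.11269461  0.0628879   1.27683099]
lug -26.679970878018608 mark 7.980393792758218
```

View pics/wrist2.png

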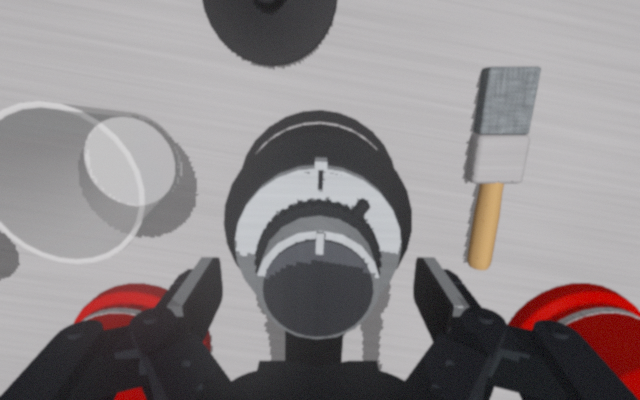

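The ring is centred between the open fingers. The lug at (362,210) and the mark at (320,180) are well clear of the pads.

{"api": "send_rows", "payload": {
  "motion": [
    {"translation": [-0.1,0.06,0.6],"twist": 0},
    {"translation": [0,0,0.5],"twist": 0},
    {"translation": [0,0,0],"twist": 0},
    {"translation": [0,0,0],"twist": 0},
    {"translation": [0,0,0],"twist": 0}
  ],
  "hand": 0.55,
  "force": 25
}}

```text
t: 4.5
position: [0.499, 0.1466, 0.1254]
tool_rot: [-3.13, -0.271, -0.001]
ft_force: [0.7, 0.6, -0.2]
gripper_width: 0.0664
gripper_force: 0.0
```

```bash
python3 - <<'E'
from m import *
s=sensors.sense(); w=eyes.camera("wrist"); save("wrist3",w["pixels"][150:350,160:480].repeat(2,0).repeat(2,1))
print(s["t"],s["position"],s["ft_force"],s["ft_torque"],s["gripper_width"])
E
```

```text
4.5 [0.49899753 0.14655067 0.12543507] [ 0.72211791  0.64359542 -0.20149827] [-0.00756597  0.01994971  0.01908878] 0.06636968545566362
```

View pics/wrist3.png

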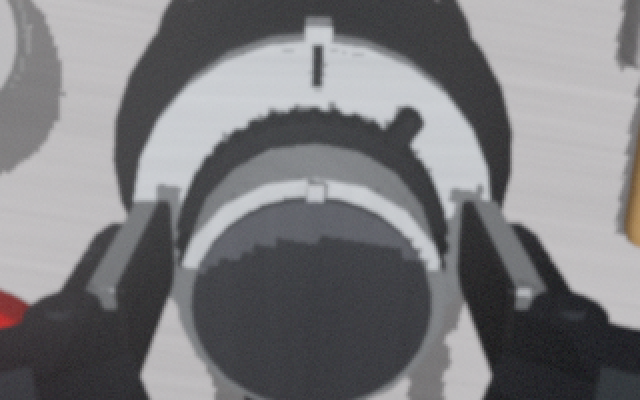

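The pad tips at crop (170,200) and (468,200) are about 8–9 mm behind the TCP, so at about z=0.134. I lower another 5 mm and then close.

{"api": "send_rows", "payload": {
  "motion": [
    {"translation": [0,0,0.5],"twist": 0},
    {"translation": [0,0,0],"twist": 0}
  ]
}}

```text
t: 4.75
position: [0.4983, 0.1464, 0.1196]
tool_rot: [3.13, 0.271, -0.002]
ft_force: [-0.3, -0.3, -0.0]
gripper_width: 0.0661
gripper_force: 0.0
```

{"api": "send_rows", "payload": {
  "motion": [
    {"translation": [0,0,0],"twist": 0},
    {"translation": [0,0,0],"twist": 0},
    {"translation": [0,0,0],"twist": 0},
    {"translation": [0,0,0],"twist": 0}
  ],
  "hand": 0.2,
  "force": 25
}}

```text
t: 5.15
position: [0.4983, 0.1472, 0.1202]
tool_rot: [-3.129, -0.27, 0.001]
ft_force: [-3.0, 4.6, 1.6]
gripper_width: 0.0587
gripper_force: 27.0
```

```bash
cat > st.py <<'E'
from m import *
s=sensors.sense(); M=R.from_rotvec(s["tool_rot"]).as_matrix()
print(round(float(s["t"]),2),"pos",s["position"].round(4),"yaw",np.degrees(np.arctan2(M[1,0],M[0,0])).round(2),"F",s["ft_force"].round(1),"T",s["ft_torque"].round(3),"w",s["gripper_width"],s["gripper_force"],"q6",s["joints"][5].round(2),"eff6",s["effort"][5].round(3))
w=eyes.camera("wrist"); c=np.load("c.npy")
th,a=polar(w,s,c,.133,.0335,.0375); th,b=polar(w,s,c,.122,.040,.0425)
import sys; L=float(sys.argv[1])
print("lug",dark(th,a.mean(0),L-14,L+14).round(2),"mark",dark(th,b.mean(0),-5,25).round(2))
E
python3 st.py -27
```

```text
5.15 pos [0.4983 0.1472 0.1202] yaw 9.88 F [-3.   4.6  1.6] T [0.86  0.408 0.009] w 0.058653758896413624 27.00439989566803 q6 1.6 eff6 0.017
lug -27.1 mark 7.92
```

{"api": "send_rows", "payload": {
  "motion": [
    {"translation": [0,0,0],"twist": 0.04},
    {"translation": [0,0,0],"twist": 0.06},
    {"translation": [0,0,0],"twist": 0.06},
    {"translation": [0,0,0],"twist": 0.06},
    {"translation": [0,0,0],"twist": 0.06}
  ]
}}

```text
t: 5.7
position: [0.4983, 0.1474, 0.1202]
tool_rot: [-3.136, 0.172, 0.002]
ft_force: [-1.9, 5.5, 2.1]
gripper_width: 0.059
gripper_force: 27.0
```

```bash
python3 st.py -43
```

```text
5.7 pos [0.4983 0.1474 0.1202] yaw -6.28 F [-1.9  5.5  2.1] T [0.999 0.453 0.107] w 0.05903283735193511 26.977457106113434 q6 1.88 eff6 -0.266
lug -43.43 mark 8.06
```

{"api": "send_rows", "payload": {
  "motion": [
    {"translation": [0,0,0],"twist": 0.04},
    {"translation": [0,0,0],"twist": 0.04},
    {"translation": [0,0,0],"twist": 0}
  ]
}}

```text
t: 6.05
position: [0.4983, 0.1474, 0.1202]
tool_rot: [-3.126, 0.295, 0.002]
ft_force: [-2.9, 5.7, 0.9]
gripper_width: 0.0588
gripper_force: 27.0
```

```bash
python3 st.py -48
```

```text
6.05 pos [0.4983 0.1474 0.1202] yaw -10.77 F [-2.9  5.7  0.9] T [0.937 0.425 0.098] w 0.058754288739973265 26.984437108039856 q6 1.96 eff6 0.204
lug -48.05 mark 8.1
```

{"api": "send_rows", "payload": {
  "motion": [
    {"translation": [0,0,0],"twist": 0.04},
    {"translation": [0,0,0],"twist": 0}
  ]
}}

```text
t: 6.3
position: [0.4984, 0.1475, 0.1202]
tool_rot: [-3.12, 0.357, 0.002]
ft_force: [-3.4, 6.1, 0.9]
gripper_width: 0.0587
gripper_force: 27.0
```

```bash
python3 st.py -50
```

```text
6.3 pos [0.4984 0.1475 0.1202] yaw -13.06 F [-3.4  6.1  0.9] T [0.982 0.4   0.086] w 0.05866696373621075 26.980090141296387 q6 2.0 eff6 0.201
lug -50.32 mark 8.11
```

{"api": "send_rows", "payload": {
  "motion": [
    {"translation": [0,0,0],"twist": 0.04},
    {"translation": [0,0,0],"twist": 0}
  ]
}}

```text
t: 6.55
position: [0.4984, 0.1474, 0.1202]
tool_rot: [-3.112, 0.419, 0.002]
ft_force: [-2.7, 4.6, 1.2]
gripper_width: 0.0587
gripper_force: 27.0
```

```bash
python3 st.py -52
```

```text
6.55 pos [0.4984 0.1474 0.1202] yaw -15.35 F [-2.7  4.6  1.2] T [0.991 0.414 0.123] w 0.05869952360727631 26.975922882556915 q6 2.04 eff6 0.201
lug -52.73 mark 8.0
```

{"api": "send_rows", "payload": {
  "motion": [
    {"translation": [0,0,0],"twist": 0.04},
    {"translation": [0,0,0],"twist": 0}
  ]
}}

```text
t: 6.8
position: [0.4984, 0.1475, 0.1202]
tool_rot: [-3.103, 0.482, 0.002]
ft_force: [-2.9, 6.5, 1.2]
gripper_width: 0.0588
gripper_force: 27.0
```

```bash
python3 st.py -55
```

```text
6.8 pos [0.4984 0.1475 0.1202] yaw -17.64 F [-2.9  6.5  1.2] T [1.015 0.424 0.089] w 0.05876530579873266 26.971568763256073 q6 2.08 eff6 0.201
lug -54.95 mark 8.1
```

{"api": "send_rows", "payload": {
  "motion": [
    {"translation": [0,0,0],"twist": 0.04},
    {"translation": [0,0,0],"twist": 0}
  ]
}}

```text
t: 7.05
position: [0.4984, 0.1475, 0.1202]
tool_rot: [-3.093, 0.544, 0.002]
ft_force: [-3.8, 5.6, 1.8]
gripper_width: 0.0591
gripper_force: 27.0
```

```bash
python3 st.py -57
```

```text
7.05 pos [0.4984 0.1475 0.1202] yaw -19.94 F [-3.8  5.6  1.8] T [0.996 0.33  0.035] w 0.059083362177816956 26.96770817041397 q6 2.12 eff6 0.201
lug -57.38 mark 8.11
```

{"api": "send_rows", "payload": {
  "motion": [
    {"translation": [0,0,0],"twist": 0.04},
    {"translation": [0,0,0],"twist": 0}
  ]
}}

```text
t: 7.3
position: [0.4984, 0.1475, 0.1202]
tool_rot: [-3.081, 0.605, 0.002]
ft_force: [-3.0, 5.6, 0.4]
gripper_width: 0.0584
gripper_force: 27.0
```

```bash
python3 st.py -59.5
```

```text
7.3 pos [0.4984 0.1475 0.1202] yaw -22.23 F [-3.   5.6  0.4] T [1.029 0.407 0.047] w 0.058442755487679014 26.963353157043457 q6 2.16 eff6 0.201
lug -59.55 mark 8.18
```

{"api": "send_rows", "payload": {
  "motion": [
    {"translation": [0,0,0],"twist": 0.04},
    {"translation": [0,0,0],"twist": 0}
  ]
}}

```text
t: 7.55
position: [0.4984, 0.1475, 0.1202]
tool_rot: [-3.068, 0.667, 0.002]
ft_force: [-2.8, 5.9, 1.2]
gripper_width: 0.0589
gripper_force: 27.0
```

```bash
python3 st.py -62
```

```text
7.55 pos [0.4984 0.1475 0.1202] yaw -24.52 F [-2.8  5.9  1.2] T [1.021 0.434 0.055] w 0.05886644416788043 26.95986181497574 q6 2.2 eff6 0.201
lug -61.64 mark 8.19
```

{"api": "send_rows", "payload": {
  "motion": [
    {"translation": [0,0,0],"twist": 0.04},
    {"translation": [0,0,0],"twist": 0}
  ]
}}

```text
t: 7.8
position: [0.4984, 0.1476, 0.1202]
tool_rot: [-3.055, 0.728, 0.002]
ft_force: [-3.1, 5.2, 0.3]
gripper_width: 0.0587
gripper_force: 27.0
```

```bash
python3 st.py -64
```

```text
7.8 pos [0.4984 0.1476 0.1202] yaw -26.81 F [-3.1  5.2  0.3] T [0.999 0.365 0.07 ] w 0.0586734786882673 26.956275701522827 q6 2.24 eff6 0.2
lug -64.17 mark 8.16
```

{"api": "send_rows", "payload": {
  "motion": [
    {"translation": [0,0,0],"twist": 0.04},
    {"translation": [0,0,0],"twist": 0}
  ]
}}

```text
t: 8.05
position: [0.4984, 0.1476, 0.1202]
tool_rot: [-3.039, 0.789, 0.002]
ft_force: [-3.0, 5.0, 1.5]
gripper_width: 0.0586
gripper_force: 27.0
```

```bash
python3 st.py -66.5
```

```text
8.05 pos [0.4984 0.1476 0.1202] yaw -29.11 F [-3.   5.   1.5] T [1.083 0.339 0.069] w 0.058552319901338454 26.951291263103485 q6 2.28 eff6 0.204
lug -66.57 mark 8.18
```

{"api": "send_rows", "payload": {
  "motion": [
    {"translation": [0,0,0],"twist": 0.04},
    {"translation": [0,0,0],"twist": 0}
  ]
}}

```text
t: 8.3
position: [0.4985, 0.1476, 0.1203]
tool_rot: [-3.024, 0.848, 0.001]
ft_force: [-2.3, 6.4, 0.7]
gripper_width: 0.0591
gripper_force: 27.0
```

```bash
python3 st.py -69
```

```text
8.3 pos [0.4985 0.1476 0.1203] yaw -31.32 F [-2.3  6.4  0.7] T [1.175 0.402 0.408] w 0.05905613975146037 26.956686079502106 q6 2.32 eff6 0.518
lug -68.61 mark 8.11
```

T_z jumped to 0.41 N m, so this is the stop. I nudge slightly and hold.

{"api": "send_rows", "payload": {
  "motion": [
    {"translation": [0,0,0],"twist": 0.006},
    {"translation": [0,0,0],"twist": 0},
    {"translation": [0,0,0],"twist": 0},
    {"translation": [0,0,0],"twist": 0}
  ]
}}

```text
t: 8.75
position: [0.4985, 0.1476, 0.1202]
tool_rot: [-3.022, 0.855, 0.001]
ft_force: [-2.4, 6.2, 0.8]
gripper_width: 0.0588
gripper_force: 27.0
```

```bash
python3 st.py -69
```

```text
8.75 pos [0.4985 0.1476 0.1202] yaw -31.61 F [-2.4  6.2  0.8] T [1.06  0.29  0.421] w 0.058818170210312326 26.955129504203796 q6 2.32 eff6 0.447
lug -68.85 mark 8.16
```

{"api": "send_rows", "payload": {
  "motion": [
    {"translation": [0,0,0],"twist": -0.06},
    {"translation": [0,0,0],"twist": -0.12},
    {"translation": [0,0,0],"twist": -0.12},
    {"translation": [0,0,0],"twist": -0.12},
    {"translation": [0,0,0],"twist": -0.12},
    {"translation": [0,0,0],"twist": -0.12},
    {"translation": [0,0,0],"twist": -0.12},
    {"translation": [0,0,0],"twist": -0.12},
    {"translation": [0,0,0],"twist": -0.12},
    {"translation": [0,0,0],"twist": -0.12},
    {"translation": [0,0,0],"twist": -0.06},
    {"translation": [0,0,0],"twist": 0}
  ]
}}

```text
t: 10.0
position: [0.4984, 0.147, 0.1202]
tool_rot: [-2.978, -0.997, 0.001]
ft_force: [-2.2, 5.7, 1.6]
gripper_width: 0.0588
gripper_force: 27.0
```

```bash
python3 st.py 0
```

```text
10.0 pos [0.4984 0.147  0.1202] yaw 37.02 F [-2.2  5.7  1.6] T [ 0.82   0.57  -0.021] w 0.05881127563552326 27.00490951538086 q6 1.13 eff6 -0.272
lug 2.08 mark 7.94
```

{"api": "send_rows", "payload": {
  "motion": [
    {"translation": [0,0,0],"twist": -0.07},
    {"translation": [0,0,0],"twist": -0.07},
    {"translation": [0,0,0],"twist": 0},
    {"translation": [0,0,0],"twist": 0},
    {"translation": [0,0,0],"twist": 0}
  ]
}}

```text
t: 10.55
position: [0.4985, 0.1469, 0.1202]
tool_rot: [-2.902, -1.2, 0.001]
ft_force: [-2.8, 4.6, 1.0]
gripper_width: 0.0589
gripper_force: 27.0
```

```bash
python3 st.py 8; python3 - <<'E'
from m import *
w=eyes.camera("wrist"); save("wrist4",w["pixels"][130:330,160:480].repeat(2,0).repeat(2,1))
E
```

```text
10.55 pos [0.4985 0.1469 0.1202] yaw 44.93 F [-2.8  4.6  1. ] T [ 0.842  0.54  -0.062] w 0.058885689344785684 27.006355226039886 q6 0.99 eff6 -0.038
lug 9.84 mark 7.96
```

View pics/wrist4.png

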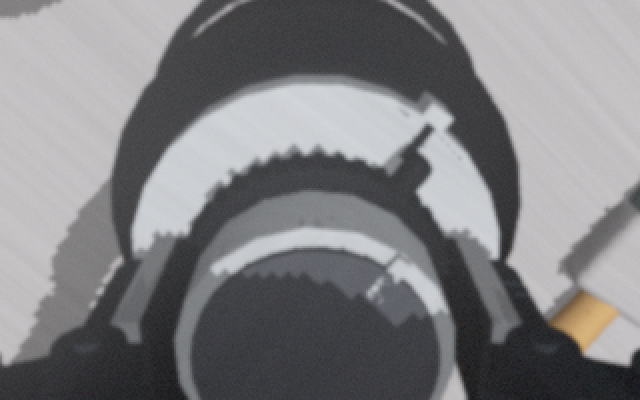

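The lug shows at crop (415,172), next to the mark line that leads to its tab at (440,115). I check this by projection before letting go.

```bash
python3 - <<'E'
from m import *
s=sensors.sense(); w=eyes.camera("wrist"); c=np.load("c.npy")
def P(r,a,z): return ((proj(w,[c[0]+r*np.cos(np.radians(a)),c[1]+r*np.sin(np.radians(a)),z],s)-[160,130])*2).round(0)
for a in (0,4,8,12): print(a,"lug top in/out",P(.030,a,.136),P(.038,a,.136),"bottom out",P(.038,a,.128))
print("mark",P(.030,8,.122),P(.036,8,.122),P(.043,8,.122),"tab",P(.045,8,.122))
print(refine(w,s,c,lo=-60,hi=60))
E
```

```text
0 lug top in/out [418. 202.] [447. 176.] bottom out [440. 163.]
4 lug top in/out [411. 195.] [438. 168.] bottom out [431. 155.]
8 lug top in/out [403. 189.] [428. 160.] bottom out [422. 148.]
12 lug top in/out [395. 184.] [418. 153.] bottom out [412. 141.]
mark [396. 166.] [412. 146.] [433. 122.] tab [438. 115.]
(array([0.49895672, 0.14646351]), np.float64(0.04413107819558087), 240, np.float64(0.00011810248141233578))
```

The projection agrees with the image to within about 2°. I release and rise.

{"api": "send_rows", "payload": {
  "motion": [
    {"translation": [0,0,0],"twist": 0},
    {"translation": [0,0,0],"twist": 0},
    {"translation": [0,0,0],"twist": 0},
    {"translation": [0,0,0],"twist": 0},
    {"translation": [0,0,0],"twist": 0},
    {"translation": [0,0,0],"twist": 0}
  ],
  "hand": 1
}}

```text
t: 11.3
position: [0.499, 0.1464, 0.1203]
tool_rot: [2.901, 1.204, 0.0]
ft_force: [0.5, -1.3, -1.1]
gripper_width: 0.0853
gripper_force: 0.0
```

{"api": "send_rows", "payload": {
  "motion": [
    {"translation": [0,0,-1.0],"twist": 0},
    {"translation": [0,0,-2.5],"twist": 0},
    {"translation": [0,0,-3.0],"twist": 0},
    {"translation": [0,0,-3.0],"twist": 0},
    {"translation": [0,0,-3.0],"twist": 0},
    {"translation": [0,0,-1.5],"twist": 0},
    {"translation": [0,0,0],"twist": 0},
    {"translation": [0,0,0],"twist": 0}
  ]
}}

```text
t: 12.1
position: [0.4987, 0.1465, 0.2605]
tool_rot: [2.901, 1.204, 0.001]
ft_force: [-1.3, 0.5, -1.0]
gripper_width: 0.0856
gripper_force: 0.0
```

```bash
python3 st.py 8; python3 - <<'E'
from m import *
s=sensors.sense(); w=eyes.camera("wrist"); c=np.load("c.npy"); u,v=proj(w,[c[0]+.03,c[1],.13],s).astype(int); print(u,v)
save("wrist5",cv2.resize(w["pixels"][max(v-60,0):v+60,u-60:u+60],(560,560),interpolation=cv2.INTER_CUBIC))
E
```

```text
12.1 pos [0.4987 0.1465 0.2605] yaw 45.08 F [-1.3  0.5 -1. ] T [0.004 0.024 0.004] w 0.08558143725100337 0.0 q6 0.99 eff6 0.0
lug 8.78 mark 7.84
343 160
```

View pics/wrist5.png

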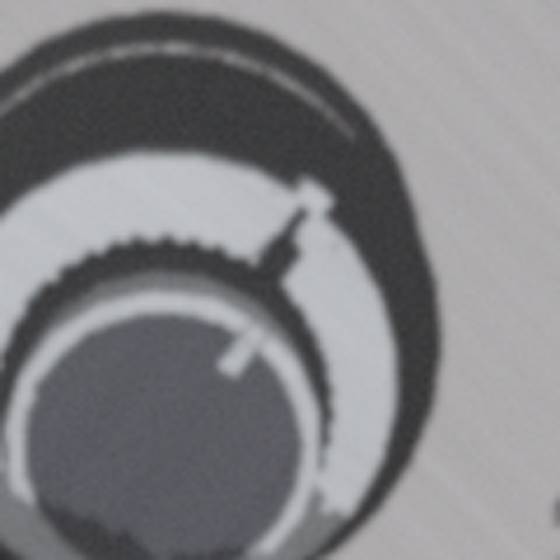

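The lug at crop (285,260) stands in line with the mark line, tab (315,200) and ridge (245,350), about 1° off. The gripper is clear, so I hand the job in.

```bash
python3 -c "
from bench import manip
print(manip.sign_off())"
```

```text
the job is handed in; nothing more can be done
None
```

I turned the ring clockwise to its stop (about 0.42 N m measured), brought its lug back to the mark (about 1° off in the last picture), let go with the gripper clear, and handed the job in; the hand-in returned no verdict.

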